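Set the flip stops of a trimming jig and hold a chocolate bar in it for the saw

ROBOT

A 6-joint arm with a two-finger parallel gripper is mounted at the origin on a cart in front of the work surface, level with it; the furniture and walls round the work are solid. World frame = base frame: x ahead of the robot, y to its left, z up, the work surface at z = 0. Lengths are in m, angles in degrees, forces in N, time in s.
With the tool pointing down it reaches from about 0.325 to 0.775 m from the base axis. Payload 9.3 kg.
Tool frame: the origin (TCP) lies between the finger pads; the fingertips stand 19 mm ahead of it and the grasp point (between the pads) is the TCP (env.tip_extent is the distance from the TCP to the fingertips, in m); z points along the fingers, y is the line along which they close (so a half turn about z gives the same grasp; the last joint's range is limited). The gripper opens to 85 mm and grips with 20 to 120 N. Pads are 22 mm wide; open, the fingers measure 114 mm over their backs; the gripper's body (76 mm by 85 mm) begins 54 mm behind the grasp point. The pads swing forward as they close: fully open they stand 13 mm farther back than shut.
Start: joints at [60.814, 14.817, 1.232, 76.415, 0, 81.257], TCP at [0.192, 0.515, 0.25] pointing down, gripper open.
Joint ranges: [-174.27, 174.27], [-52.1, 104.24], [-59.71, 78.15], [-110.17, 111.67], [-87.03, 83.33], [-180, 180]. Speed limits (degrees/s): [127.2, 127.2, 159.86, 180, 180, 180].

INTERFACE

Orientations are given as [roll, pitch, yaw] about the fixed x, y, z axes, in that order (R = Rz(yaw) Ry(pitch) Rx(roll)).
In Python, from workcell import state, cams, workorder, nets, env gives the robot as it stands. The module is installed in compiled form; this text tells all that it offers.
- The arm moves only by the shell command python3 -m inch 'ROWS' [FORCE]. ROWS is JSON, a list of rows, each an object with "travel": the shift along the world's x, y, z in m, a list of three; "spin": the turn about the world's z in rad; "fingers": the gripper command: -1 is shut, 1 is fully open, values between are in proportion. A call has 1 to 8 rows; each row is the pose to reach, as a shift and turn from the pose commanded when the call began; what a row does not reach only later rows make up. A row lasts 1/8 s, in which the tool goes at most 62.5 mm and 10.7 degrees, less where a joint would pass 70% of its speed; a pose out of reach is approached as far as the arm can. A call with a gripper value outside its range is refused whole. The fingers move at their own pace and stop on an object; FORCE is the grip in N (left out, the last holds). Time passes only in rows, so rows that repeat a pose let the fingers close. It gives the time, the measured TCP pose, the force, the opening and the grip force at its end, in the units of the state.
- state(): the state, without advancing time (a new reading comes with each control period).
- cams.read_camera(name): name is "scene" or "top" or "wrist"; returns (picture, depth): 480x640x3 uint8, red, green, blue; 480x640 float32, m along the optical axis (not along the pixel's ray), 0 where there is no reading.
- cams.camera_params(name): a dict with "fx", "fy", "cx", "cy" (pixels), "R" (3x3) and "t" (3): a world point X has camera coordinates R X + t; the wrist camera has in their place "hand_eye" (4x4, takes a point from camera to tool coordinates, whose origin is the TCP and whose axes are the flange's). Camera axes: x right, y down, z forward; pixel columns grow to the right and rows downward; lengths in m; the calibration is good to about 2 mm. A picture is of the moment at which its call begins: read the wrist's pose just before it. camera_params takes no time and is no camera call.
- workorder.job_done(): hands the job in; it is judged then, once.
Trained networks look in the newest picture that a camera, given by its name, has taken for a name from the list of things; names that differ only in an ending like _2 or _b are one class to them, and where a whole thing is asked for, a point or a joint stands for the part that bears it (a point fixed in the world has none). Each returns a list of dicts, best first, with "score" (0 to 1); they miss things now and then, are a little off and sometimes report something else, mostly with a low value. They report only what shows in the picture. A call takes as long as a camera call.
- nets.recognise(thing, camera): "rect" ([left, top, width, height] in pixels, round what is visible of it).
The state is a dict: "t": time; "joints": joint angles; "qd": joint speeds; "effort": joint torques, N m; "tcp_pos": TCP position; "orientation": TCP orientation; "contact_force": force on the tool from outside, world axes, zero at the start; "torque": the same for the moment, N m; "width": opening from 0.0 (shut) to 1.0 (fully open); "finger_force": force on a finger pad.
Only numpy, scipy, OpenCV 4.12 (cv2) and the standard library are available. Lean on these libraries where they do the work, as an engineer would, in place of code of your own. Each camera call takes 0.05 s, during which the arm holds its last target. There are 200 camera calls.

TASK

Change the trimming jig over to long pieces: flip the red short stop right up out of the way and flip the blue long stop fully down. Then lay the chocolate bar flat on the white board with its bevelled edge towards you, back flush against the fence and left end up against the blue stop, and hold it there with one firm diagonal push of the fingers, pressed against fence and board together; finish while still holding it so, ready for the saw. Leave the pots and the timer where they are.

Things in the scene. Friction and masses are not known exactly. Their poses are not given: they have to be found in the camera images.
- jig: Trimming jig, fixed to the table: white board 140 mm deep (x) by 220 long (y), top 15 mm above the table, aluminium fence along its far edge, two flip stops hinged on top of the fence, a saw kerf across both at y=-10 mm. Origin: under the board's middle at table height; x points away from the robot to the fence, y left along the fence, z up.
- board: The white board of the jig on which the bar is to lie (same origin and axes as the jig); top at z=15 mm.
- fence: The jig's aluminium fence (same origin and axes as the jig): front face at x=45 mm, 25 mm thick, its top 55 mm above the table (40 above the board).
- short_stop (a joint): Red flip stop at y=35 to 51 mm of the jig, rad: 0 down (blocks the fence), 1.5 fully up. Stiff hinge (about 1 N at the hook), stays where left. The 16 mm wide arm runs 43 mm forward from the hinge to a hook 12 mm thick (x), 47 long; down, the hook hangs 22 mm before the fence face, 21.5 to 68.5 mm above the table. Pinch it across its 16 mm from above and lead it in an arc about the hinge.
- long_stop (a joint): Blue flip stop at y=85 to 101 mm of the jig; shape, hinge and joint values as for the red one. Up, the arm stands nearly upright and the hook juts from its top towards the robot, overhanging the board to 36 mm before the fence face, 85 to 110 mm above the table. Lead it down in an arc about the hinge; pressing straight down on the raised hook jams. Down, its arm's top is at 68.5 mm.
- short_stop_tip (a point): Point in the middle of the red stop's hook; moves with it. When the stop is down it lies 37 mm in front of and 15 mm below the hinge axis (49 mm above the table).
- short_stop_hinge (a point): Centre of the red stop's hinge axis (the axis runs along the jig's y), 64 mm above the table and 14.5 mm behind the fence face; jig axes.
- long_stop_tip (a point): Point in the middle of the blue stop's hook; moves with it, as for the red one.
- long_stop_hinge (a point): Centre of the blue stop's hinge axis, as for the red one.
- long_corner (a point): The corner where the bar's back lower left edge belongs: on the board, at the fence's front face, at the blue stop's right-hand face (jig axes).
- bar_center (a point): Centre of the loose dark chocolate bar, 50 mm wide (its x), 130 long (its y), 38 high, 0.25 to 0.4 kg; 19 mm above its underside. The long top edge on its -x side (towards the robot) has a steep bevel, 9 mm deep by 15 high (60 degrees); the upright front face below is 23 mm high. Starts on the bench scale. In its place it is at x=20, y=20, z=34 mm in the jig frame.
- bar_bevel (a point): Middle of the bar's bevel face, 20.5 mm in front of (-x) and 11.5 mm above the bar's centre; bar axes. Pressing here forwards and a little down bears on fence and board at once; pressing mostly down leaves the fence unloaded (friction coefficient about 0.6).
- pot_2: Bystander: pot with a red screw lid, 70 mm wide, 62 high; origin under its middle.
- pot_0: Bystander: pot with a white screw lid, 50 mm wide and high; origin under its middle.
- pot_3: Bystander: small orange pot with a black screw lid, 38 mm wide, 40 high; origin under its middle.
- timer: Bystander: round green kitchen timer, 62 mm wide, 40 high; origin under its middle.
- pot_1: Bystander: pot with a white screw lid, 52 mm wide, 50 high; origin under its middle.
- bench_scale: Grey bench scale left of the jig, on whose platform the bar lies at the start: 200 mm deep, 170 wide; platform 42.4 mm above the table. Origin under its middle, x to the back, y left.

How it is judged (in metres and radians):
On the way:
1. the red stop is up and the blue stop is down (value of joint short_stop above 1 rad and value of joint long_stop below 0.08 rad), for 0.2 s.
At the end, for the whole second after the job is handed in: Red stop over 1.0 rad up, blue within 0.08 rad of down; bar flat and square (2 deg), bevel to the robot, within 2.5 mm of the fence and 3 mm of the blue stop, at rest; fingers press it with over 4 N, so that it bears on the fence with over 2 N and on the board with over 6.5 N (weight included) (all of step 1 and x of bar_center in the frame of jig between 0.0175 and 0.0225 m and y of bar_center in the frame of jig between 0.017 and 0.022 m and z of bar_center in the frame of jig below 0.036 m and x of bar_bevel in the frame of jig below 0.0075 m and angle between the x axis of bar_center and the x axis of jig, either way round below 0.035 rad and angle between bar_center's own z axis and vertical below 0.035 rad and contact force between bar and fence above 2 N and contact force between bar and board above 6.5 N and contact force between the fingers and bar above 4 N and linear speed of bar below 0.01 m/s); the arm keeps its last pose, push and grip.
It fails at once if a pot or the timer is shifted by more than 25 mm (distance of any of pot_2, pot_0, pot_3, timer, pot_1 from where it was at the start of the episode above 0.025 m).
It also fails if it takes over 72 s, if anything falls off the work surface, if the arm or the gripper's body presses on something with over 40 N, if the wrist force passes 120 N, or if a joint passes its speed limit or range.

## Working session

There is one attempt and no reset: what is moved stays moved. The work goes in short steps, Python scripts to look and compute and a shell command to move; the robot and the scene stay as the last step left them, time stands still between calls to the robot, and variables do not carry over. Pictures are saved under pics/ and viewed, at most 10 in all, crops included, and the job is handed in when it is done.

```bash
mkdir -p pics; cat > h.py <<'E'
from workcell import state,cams,workorder,nets,env
import numpy as np,cv2
def shot(n,name):
    im,d=cams.read_camera(n); cv2.imwrite(f'pics/{name}.png',im[:,:,::-1]); np.save(f'pics/{n}.npy',d); np.save(f'pics/{n}_im.npy',im); return im,d
def world(n,d):
    p=cams.camera_params(n); v,u=np.mgrid[0:480,0:640]
    c=np.stack([(u-p['cx'])/p['fx']*d,(v-p['cy'])/p['fy']*d,d],-1)
    return (c-np.array(p['t']))@np.array(p['R'])
E
python3 - <<'E'
from h import *
print(state()); print(env.tip_extent)
for n in('top','scene'):
    im,d=shot(n,n+'0'); W=world(n,d)
    for t in('jig','short_stop','long_stop','bar_center','pot_0','pot_2','pot_3','timer','bench_scale'):
        for r in nets.recognise(t,n)[:3]:
            l,tp,w,h=map(int,r['rect']); P=W[tp:tp+h,l:l+w][d[tp:tp+h,l:l+w]>0]
            print(n,t,round(r['score'],2),(l,tp,w,h),np.median(P,0).round(3),W[tp+h//2,l+w//2].round(3))
E
```

```text
{'t': 0.0, 'joints': array([ 6.08149381e+01,  1.48499080e+01,  1.18816580e+00,  7.64152843e+01,
       -1.71315965e-03,  8.12581255e+01]), 'qd': array([-0.06768536,  0.11034357,  0.00333495, -0.05031445,  0.01546233,
       -0.0955446 ]), 'effort': array([-2.26001059e-03, -5.55647743e+01,  3.44528818e+01,  1.38314630e-02,
       -3.62878727e-04,  2.61491982e-05]), 'tcp_pos': array([0.19196993, 0.51512396, 0.24966331]), 'orientation': array([-1.79923608e+02, -1.00134791e-02,  1.59556807e+02]), 'contact_force': array([ 0.94670281, -0.23736113,  0.08660259]), 'torque': array([0.00707675, 0.02886017, 0.04337802]), 'finger_force': 0.0, 'width': 1.0017144257768107}
0.019
top jig 0.66 (238, 261, 125, 104) [0.485 0.089 0.012] [0.485 0.089 0.012]
top short_stop 0.58 (319, 192, 26, 32) [0.703 0.012 0.06 ] [0.702 0.011 0.06 ]
top short_stop 0.53 (270, 292, 10, 24) [0.504 0.138 0.068] [0.501 0.136 0.069]
top long_stop 0.64 (244, 296, 13, 31) [0.489 0.184 0.088] [0.487 0.182 0.101]
top bar_center 0.89 (159, 251, 53, 36) [0.58  0.321 0.077] [0.579 0.319 0.078]
top bar_center 0.17 (416, 295, 21, 21
[... 1483 characters left out ...]
 31) [ 0.691 -0.003  0.053] [ 0.681 -0.011  0.058]
scene pot_0 0.63 (338, 301, 22, 34) [ 0.468 -0.144  0.046] [ 0.461 -0.15   0.048]
scene pot_2 0.96 (363, 316, 22, 27) [ 0.484 -0.191  0.023] [ 0.477 -0.195  0.035]
scene pot_2 0.68 (342, 210, 22, 31) [ 0.691 -0.003  0.053] [ 0.681 -0.011  0.058]
scene pot_2 0.63 (338, 301, 22, 34) [ 0.468 -0.144  0.046] [ 0.461 -0.15   0.048]
scene pot_3 0.96 (363, 316, 22, 27) [ 0.484 -0.191  0.023] [ 0.477 -0.195  0.035]
scene pot_3 0.68 (342, 210, 22, 31) [ 0.691 -0.003  0.053] [ 0.681 -0.011  0.058]
scene pot_3 0.63 (338, 301, 22, 34) [ 0.468 -0.144  0.046] [ 0.461 -0.15   0.048]
scene timer 0.83 (264, 201, 19, 17) [0.645 0.198 0.027] [0.645 0.197 0.027]
```

View pics/top0.png

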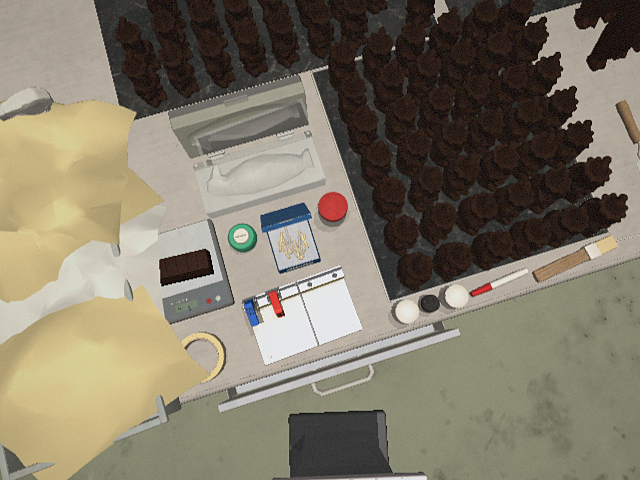

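View pics/scene0.png

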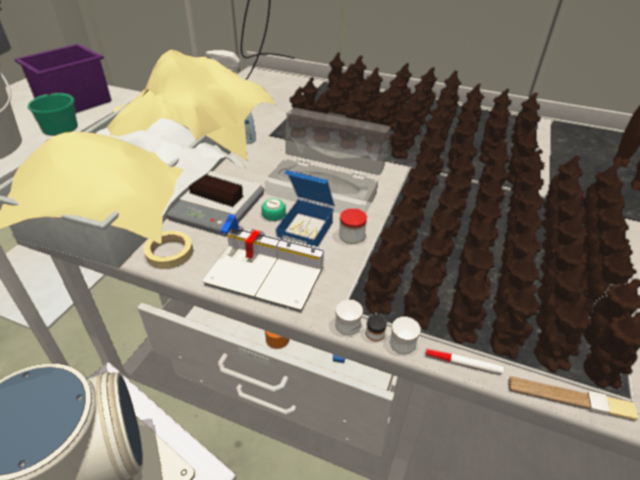

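```bash
python3 - <<'E'
from h import *
im=np.load('pics/top_im.npy').astype(int); d=np.load('pics/top.npy'); W=world('top',d)
r,g,b=im[...,0],im[...,1],im[...,2]
z=W[...,2]
roi=np.zeros(z.shape,bool); roi[262:368,235:366]=1
m=roi&(im.min(2)>195)&(z>0.005)&(z<0.03)
rc=cv2.minAreaRect((W[m][:,:2]*1000).astype(np.float32)); print('board',rc, W[m][:,2].mean())
for nm,mm in (('red',(r>150)&(g<80)&roi),('blue',(b>120)&(r<80)&roi)):
    P=W[mm]; print(nm,len(P),P.mean(0),P.min(0),P.max(0))
roi2=np.zeros(z.shape,bool); roi2[240:295,150:222]=1
for lo,hi in((.07,.09),(.06,.07),(.05,.06)):
    m=roi2&(r<90)&(z>lo)&(z<hi); P=(W[m][:,:2]*1000).astype(np.float32)
    if len(P)>5: print('bar',lo,len(P),cv2.minAreaRect(P),np.median(z[m]))
# height map coarse
for X in np.arange(.72,.30,-.04):
    row=[]
    for Y in np.arange(.64,-.3,-.06):
        k=(abs(W[...,0]-X)<.02)&(abs(W[...,1]-Y)<.03)&(d>0)
        row.append('%4d'%(z[k].max()*1000) if k.any() else '   .')
    print('%.2f'%X,*row)
E
```

```text
board ((503.7768859863281, 90.90109252929688), (190.20053100585938, 219.4207305908203), 17.762128829956055) 0.014039226542799411
red 156 [0.50642965 0.13609364 0.07546877] [0.41508128 0.04153961 0.06296119] [0.52822914 0.14885397 1.02024956]
blue 171 [0.4833669  0.1794398  0.09872806] [0.45968245 0.071183   0.04639066] [0.58910626 0.19540768 0.10826993]
bar 0.07 1143 ((586.7639770507812, 323.737060546875), (48.64663314819336, 105.81382751464844), 12.073637008666992) 0.07928374532607978
bar 0.06 156 ((568.9842529296875, 312.165771484375), (43.544803619384766, 116.06402587890625), 34.062015533447266) 0.06616533144705816
bar 0.05 54 ((567.9990234375, 313.15008544921875), (42.805110931396484, 118.75942993164062), 35.09431076049805) 0.0565345660101574
0.72    .  285  272  220  163    3   50   49   56   85   82   66  157  156  154  129
0.68    .  284  269  226  164  105   47   36  133  160  163   64  129  129  157  156
0.64  199  254  233  223  167  118   74   42  165  171  165    3  127  159  154  127
0.60  199  218  223  200  158  112   84   33   50   54   49    3   68  131  156  157
0.56  185  193  201  169  147  101   82   42   47   59   61   59    9  157  151  152
0.52  155  166  176  169  147  129   38  102  106   70   58   19   10  126  123   54
0.48  138  181  196  193  175  143   36  105  108   74   19   21   48   52   51   52
0.44  162  210  214  208  191  154  114   15   96   19   19   19    4   53    2  -53
0.40  176  225  226  212  192  165  126    4   19   20   16    2    0  -51  -52  -55
0.36    .  224  222  206  188  164  119    3   13    1  -52  -52  -52 -875 -872 -870
0.32    .  210  208  193  179  155   98   -1  -51  -51  -54 -103 -103 -866 -868 -871
```

```bash
python3 -m inch '[{"travel":[0,0,0],"spin":0.15,"fingers":1}]'; python3 -c "
from h import *
s=state();print(s['joints'],s['orientation'],s['tcp_pos'])"
```

```text
t: 1.12
tcp_pos: [0.1921, 0.5154, 0.2503]
orientation: [180.0, -0.0, 168.3]
contact_force: [0.3, 0.5, -0.1]
width: 1.004
finger_force: 0.0
[6.08132966e+01 1.48169225e+01 1.23170877e+00 7.64136992e+01
 4.40389187e-04 7.25022527e+01] [ 1.79998831e+02 -9.31771904e-05  1.68311044e+02] [0.19211093 0.51536572 0.25027547]
```

```bash
python3 -m inch '[{"travel":[0,0,0.05],"spin":0.15,"fingers":1},{"travel":[0.04,-0.05,0.07],"spin":0.3,"fingers":1},{"travel":[0.07,-0.1,0.07],"spin":0.45,"fingers":1},{"travel":[0.1,-0.15,0.07],"spin":0.53,"fingers":0},{"travel":[0.14,-0.2,0.07],"spin":0.53,"fingers":0},{"travel":[0.17,-0.25,0.07],"spin":0.53,"fingers":0},{"travel":[0.2,-0.3,0.07],"spin":0.53,"fingers":0},{"travel":[0.23,-0.35,0.07],"spin":0.53,"fingers":-0.3}]'
python3 -m inch '[{"travel":[0,-0.05,0],"spin":0,"fingers":-0.3},{"travel":[0,-0.05,0],"spin":0,"fingers":-0.3},{"travel":[0,-0.05,0],"spin":0,"fingers":-0.3}]'
cat >> h.py <<'E'
from scipy.spatial.transform import Rotation as Rn
def wworld():
    s=state(); im,d=cams.read_camera('wrist'); p=cams.camera_params('wrist')
    v,u=np.mgrid[0:480,0:640]
    c=np.stack([(u-p['cx'])/p['fx']*d,(v-p['cy'])/p['fy']*d,d],-1)
    H=np.array(p['hand_eye']); R=Rn.from_euler('xyz',s['orientation'],degrees=True).as_matrix()
    return im,d,(c@H[:3,:3].T+H[:3,3])@R.T+s['tcp_pos'],s
E
python3 - <<'E'
from h import *
im,d,W,s=wworld(); cv2.imwrite('pics/w1.png',im[:,:,::-1]); np.savez('pics/w1.npz',im=im,d=d,W=W)
print(cams.camera_params('wrist')); print(s['tcp_pos'],s['orientation'],s['joints'])
E
```

```text
t: 2.12
tcp_pos: [0.4228, 0.1636, 0.3205]
orientation: [-180.0, 0.0, -161.5]
contact_force: [1.1, 0.8, -1.1]
width: 0.352
finger_force: 0.0
t: 2.5
tcp_pos: [0.4221, 0.1155, 0.3204]
orientation: [180.0, 0.0, -161.5]
contact_force: [0.8, 0.4, 0.5]
width: 0.351
finger_force: 0.0
{'fx': 344.276664098319, 'fy': 344.276664098319, 'cx': 322.21420328776077, 'cy': 241.28242936534426, 'hand_eye': array([[-1.98221138e-04, -9.59451231e-01, -2.81874612e-01,
         7.18247715e-02],
       [ 9.99999892e-01, -7.16746483e-05, -4.59256638e-04,
        -2.07197908e-03],
       [ 4.20431083e-04, -2.81874672e-01,  9.59451141e-01,
        -1.24389851e-01],
       [ 0.00000000e+00,  0.00000000e+00,  0.00000000e+00,
         1.00000000e+00]])}
[0.4221014  0.11546093 0.32041118] [ 1.79987240e+02  2.10451446e-02 -1.61533252e+02] [ 4.27371565e+00  2.96522655e+00 -3.19413221e+00  8.38233670e+01
  1.75302302e-02 -1.41930322e+01]
```

View pics/w1.png

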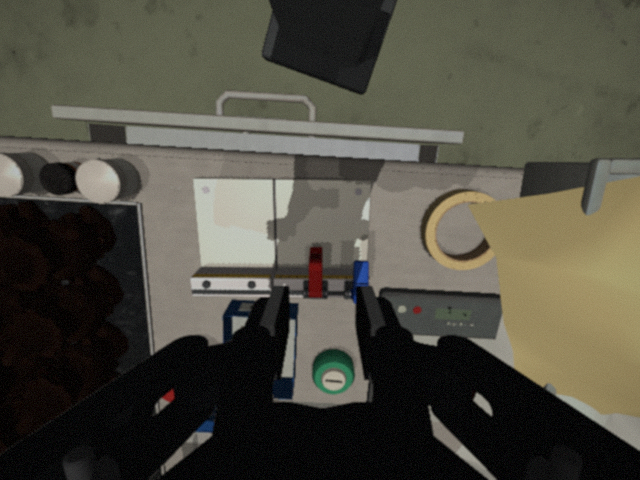

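```bash
python3 - <<'E'
from h import *
f=np.load('pics/w1.npz'); im=f['im'].astype(int);d=f['d'];W=f['W'];z=W[...,2]
roi=np.zeros(d.shape,bool); roi[170:305,185:382]=1; roi&=d>0
def bx(m,n):
    P=(W[m][:,:2]*1000).astype(np.float32); print(n,len(P),cv2.minAreaRect(P),np.median(z[m]))
    return P
k=np.ones((3,3),np.uint8)
op=lambda m: cv2.morphologyEx(m.astype(np.uint8),cv2.MORPH_OPEN,k)>0
bx(op(roi&(z>.010)&(z<.02)),'board'); P=bx(op(roi&(z>.050)&(z<.06)),'fencetop')
r,g,b=im[...,0],im[...,1],im[...,2]
red=roi&(r>90)&(g<50)&(b<60); blue=roi&(b>80)&(r<70)
yaw=np.radians(18.5); ax=np.array([np.cos(yaw),np.sin(yaw)]); ay=np.array([-ax[1],ax[0]])
for m,n in((red,'red'),(blue,'blue')):
    Q=W[m]; print(n,len(Q),'ax',np.percentile(Q[:,:2]@ax,[2,98]).round(4),'ay',np.percentile(Q[:,:2]@ay,[2,50,98]).round(4),'z',np.percentile(Q[:,2],[5,50,95]).round(4))
Q=P/1000; print('fence ax',np.percentile(Q@ax,[2,98]),'ay',np.percentile(Q@ay,[1,99]))
m=op(roi&(z>.010)&(z<.02)); Q=W[m][:,:2]; print('board ax',np.percentile(Q@ax,[1,99]),'ay',np.percentile(Q@ay,[1,99]))
# front edge yaw
A=Q@ay; B=Q@ax
e=[(a,B[abs(A-a)<.003].min()) for a in np.arange(A.min()+.01,A.max()-.01,.006)]
print('front slope deg',np.degrees(np.polyfit(*np.array(e).T,1)[0]))
E=P/1000;A=E@ay;B=E@ax
e=[(a,B[abs(A-a)<.004].min()) for a in np.arange(A.min()+.01,A.max()-.01,.006) if (abs(A-a)<.004).any()]
print('fence front slope',np.degrees(np.polyfit(*np.array(e).T,1)[0]))
E
```

```text
board 14817 ((495.44451904296875, 83.91484069824219), (170.58326721191406, 220.30340576171875), 17.794050216674805) 0.016085627168515193
fencetop 2596 ((524.4946899414062, 81.79658508300781), (55.93145751953125, 197.31503295898438), 18.13384246826172) 0.05621237011217503
red 241 ax [0.5012 0.5414] ay [-0.0412 -0.0362 -0.0292] z [0.0698 0.0726 0.075 ]
blue 280 ax [0.4909 0.5318] ay [0.0076 0.0162 0.0226] z [0.0958 0.0996 0.1049]
fence ax [0.52456341 0.54988734] ay [-0.18552115  0.00601308]
board ax [0.41225203 0.52592577] ay [-0.18479092  0.03022303]
front slope deg 0.712663164401048
fence front slope -2.9972212862155825
```

```bash
python3 - <<'E'
from h import *
f=np.load('pics/w1.npz'); im=f['im'].astype(int);d=f['d'];W=f['W'];z=W[...,2]
roi=np.zeros(d.shape,bool); roi[170:305,185:382]=1; roi&=d>0
r,g,b=im[...,0],im[...,1],im[...,2]
yaw=np.radians(17.8); ax=np.array([np.cos(yaw),np.sin(yaw)]); ay=np.array([-ax[1],ax[0]])
A=W[...,:2]@ay; B=W[...,:2]@ax
m=roi&(z>.01)&(z<.021)
print('board', [ (round(a,3),round(B[m&(abs(A-a)<.003)].min(),4)) for a in np.arange(-.17,.03,.02)])
print('board y', [ (round(a,3),A[m&(abs(B-a)<.003)].min().round(4),A[m&(abs(B-a)<.003)].max().round(4)) for a in np.arange(.42,.51,.02)])
m=roi&(z>.051)&(z<.062)
for a in np.arange(-.17,.0,.02):
    k=m&(abs(A-a)<.003)
    if k.any(): print('fence',round(a,3),np.percentile(B[k],[2,98]).round(4))
red=roi&(r>90)&(g<50)&(b<60); blue=roi&(b>80)&(r<70)
for k,n in((red,'red'),(blue,'blue')): print(n,np.percentile(A[k],[3,50,97]).round(4),np.percentile(B[k],[3,50,97]).round(4),np.percentile(z[k],[3,50,97]).round(4))
E
```

```text
board [(np.float64(-0.17), np.float64(0.4121)), (np.float64(-0.15), np.float64(0.4129)), (np.float64(-0.13), np.float64(0.4125)), (np.float64(-0.11), np.float64(0.4124)), (np.float64(-0.09), np.float64(0.4121)), (np.float64(-0.07), np.float64(0.4121)), (np.float64(-0.05), np.float64(0.413)), (np.float64(-0.03), np.float64(0.4126)), (np.float64(-0.01), np.float64(0.4124)), (np.float64(0.01), np.float64(0.4123))]
board y [(np.float64(0.42), np.float64(-0.1806), np.float64(0.0379)), (np.float64(0.44), np.float64(-0.1817), np.float64(0.0377)), (np.float64(0.46), np.float64(-0.1806), np.float64(0.0374)), (np.float64(0.48), np.float64(-0.1811), np.float64(0.0382)), (np.float64(0.5), np.float64(-0.1809), np.float64(0.0381))]
fence -0.17 [0.5268 0.5502]
fence -0.15 [0.5268 0.5516]
fence -0.13 [0.5267 0.5516]
fence -0.11 [0.527  0.5512]
fence -0.09 [0.5268 0.5507]
fence -0.07 [0.5265 0.5358]
fence -0.05 [0.5266 0.5504]
fence -0.03 [0.4963 0.5518]
fence -0.01 [0.5264 0.5514]
red [-0.0346 -0.0299 -0.0239] [0.5017 0.5182 0.5415] [0.0696 0.0726 0.0752]
blue [0.0142 0.0224 0.0285] [0.4909 0.5043 0.53  ] [0.0953 0.0996 0.106 ]
```

```bash
cat >> h.py <<'E'
yaw=np.radians(17.8); AX=np.array([np.cos(yaw),np.sin(yaw)]); AY=np.array([-AX[1],AX[0]])
O=.482*AX-.0715*AY
def j2w(x,y,z): # mm
    return np.r_[O+AX*x/1e3+AY*y/1e3,z/1e3]
def w2j(p): q=np.array(p[:2])-O; return np.r_[q@AX,q@AY,p[2]]*1e3
def go(x,y,z,yawdeg=-162.2):
    s=state(); print('at',w2j(s['tcp_pos']).round(1),'travel',(j2w(x,y,z)-s['tcp_pos']).round(4),'spin',np.radians((yawdeg-s['orientation'][2]+180)%360-180).round(3),'F',s['contact_force'].round(1))
E
python3 - <<'E'
from h import *
go(42,93,150);go(42,93,100)
tip=lambda t:np.array([-37*np.cos(t)-15*np.sin(t),-15*np.cos(t)+37*np.sin(t)])
for t0,ts in((1.5,np.arange(1.4,-.31,-.1)),(0,np.arange(.1,1.61,.1))):
    for t in ts:
        e=tip(t)-tip(t0); print(round(t,2),(e[0]*AX/1e3).round(4),(e[1]/1e3).round(4))
E
```

```text
at [-44.7  52.9 320.4] travel [ 0.0703  0.0647 -0.1704] spin -0.013 F [-0.4 -0.6 -0.3]
at [-44.7  52.9 320.4] travel [ 0.0703  0.0647 -0.2204] spin -0.013 F [-0.4 -0.6 -0.3]
1.4 [-0.0033 -0.0011] -0.0019
1.3 [-0.0064 -0.0021] -0.0042
1.2 [-0.0093 -0.003 ] -0.0068
1.1 [-0.012  -0.0038] -0.0097
1.0 [-0.0143 -0.0046] -0.0128
0.9 [-0.0163 -0.0052] -0.0162
0.8 [-0.0181 -0.0058] -0.0198
0.7 [-0.0194 -0.0062] -0.0235
0.6 [-0.0204 -0.0066] -0.0273
0.5 [-0.021  -0.0068] -0.0313
0.4 [-0.0213 -0.0068] -0.0353
0.3 [-0.0211 -0.0068] -0.0392
0.2 [-0.0206 -0.0066] -0.0432
0.1 [-0.0197 -0.0063] -0.0471
-0.0 [-0.0185 -0.0059] -0.0508
-0.1 [-0.0169 -0.0054] -0.0545
-0.2 [-0.015  -0.0048] -0.0579
-0.3 [-0.0127 -0.0041] -0.0611
0.1 [-0.0012 -0.0004] 0.0038
0.2 [-0.0021 -0.0007] 0.0076
0.3 [-0.0026 -0.0008] 0.0116
0.4 [-0.0028 -0.0009] 0.0156
0.5 [-0.0025 -0.0008] 0.0196
0.6 [-0.0019 -0.0006] 0.0235
0.7 [-0.0009 -0.0003] 0.0274
0.8 [0.0004 0.0001] 0.0311
0.9 [0.0021 0.0007] 0.0347
1.0 [0.0042 0.0013] 0.038
1.1 [0.0065 0.0021] 0.0412
1.2 [0.0092 0.0029] 0.0441
1.3 [0.012  0.0039] 0.0466
1.4 [0.0152 0.0049] 0.0489
1.5 [0.0185 0.0059] 0.0508
1.6 [0.022  0.0071] 0.0524
```

```bash
python3 -m inch '[{"travel":[0.035,0.032,-0.03],"spin":-0.013,"fingers":-0.2},{"travel":[0.07,0.065,-0.06],"spin":-0.013,"fingers":-0.2},{"travel":[0.07,0.065,-0.115],"spin":-0.013,"fingers":-0.2},{"travel":[0.07,0.065,-0.17],"spin":-0.013,"fingers":-0.2},{"travel":[0.07,0.065,-0.195],"spin":-0.013,"fingers":-0.2},{"travel":[0.07,0.065,-0.22],"spin":-0.013,"fingers":-0.2},{"travel":[0.07,0.065,-0.22],"spin":-0.013,"fingers":-0.2}]' 20; python3 -c "
from h import *
go(42,93,100)"
python3 -m inch '[{"travel":[0,0,0],"spin":0,"fingers":-1},{"travel":[0,0,0],"spin":0,"fingers":-1},{"travel":[0,0,0],"spin":0,"fingers":-1},{"travel":[0,0,0],"spin":0,"fingers":-1}]' 25
```

```text
t: 3.42
tcp_pos: [0.4907, 0.1816, 0.0988]
orientation: [180.0, -0.2, -162.1]
contact_force: [0.3, -0.4, 0.6]
width: 0.399
finger_force: 0.0
at [40.7 94.4 98.8] travel [ 0.0017 -0.001   0.0012] spin -0.002 F [ 0.3 -0.4  0.6]
t: 3.92
tcp_pos: [0.492, 0.182, 0.1014]
orientation: [179.8, 0.1, -162.1]
contact_force: [-1.4, 8.2, -3.9]
width: 0.179
finger_force: 28.7
```

```bash
python3 -m inch '[{"travel":[-0.0033,-0.0011,-0.0019],"spin":0,"fingers":-1},{"travel":[-0.0064,-0.0021,-0.0042],"spin":0,"fingers":-1},{"travel":[-0.0093,-0.003,-0.0068],"spin":0,"fingers":-1},{"travel":[-0.012,-0.0038,-0.0097],"spin":0,"fingers":-1},{"travel":[-0.0143,-0.0046,-0.0128],"spin":0,"fingers":-1},{"travel":[-0.0163,-0.0052,-0.0162],"spin":0,"fingers":-1},{"travel":[-0.0181,-0.0058,-0.0198],"spin":0,"fingers":-1},{"travel":[-0.0194,-0.0062,-0.0235],"spin":0,"fingers":-1}]'
```

```text
t: 4.92
tcp_pos: [0.4741, 0.1764, 0.0796]
orientation: [179.8, 0.4, -162.1]
contact_force: [-3.3, 10.0, 13.1]
width: 0.183
finger_force: 36.9
```

Arc continues from θ≈0.7 to slightly past 0.

```bash
python3 -m inch '[{"travel":[-0.001,-0.0004,-0.0038],"spin":0,"fingers":-1},{"travel":[-0.0016,-0.0006,-0.0078],"spin":0,"fingers":-1},{"travel":[-0.0019,-0.0006,-0.0118],"spin":0,"fingers":-1},{"travel":[-0.0017,-0.0006,-0.0157],"spin":0,"fingers":-1},{"travel":[-0.0012,-0.0004,-0.0197],"spin":0,"fingers":-1},{"travel":[-0.0003,-0.0001,-0.0236],"spin":0,"fingers":-1},{"travel":[0.0009,0.0003,-0.0273],"spin":0,"fingers":-1},{"travel":[0.0009,0.0003,-0.029],"spin":0,"fingers":-1}]'
python3 -c "
from h import *
go(22.5,93,49)"
```

```text
t: 5.92
tcp_pos: [0.4743, 0.1765, 0.0501]
orientation: [179.8, 0.2, -162.1]
contact_force: [-5.8, 8.1, 12.8]
width: 0.182
finger_force: 47.4
at [23.5 94.6 50.1] travel [-0.0005 -0.0018 -0.0011] spin -0.001 F [-5.8  8.1 12.8]
```

```bash
python3 -m inch '[{"travel":[0,0,-0.003],"spin":0,"fingers":-1},{"travel":[0,0,-0.005],"spin":0,"fingers":-1},{"travel":[0,0,-0.005],"spin":0,"fingers":-1},{"travel":[0,0,-0.003],"spin":0,"fingers":-0.2},{"travel":[0,0,-0.003],"spin":0,"fingers":-0.2},{"travel":[0,0,-0.003],"spin":0,"fingers":-0.2}]'
python3 -m inch '[{"travel":[0,0,0.04],"spin":0,"fingers":-0.2},{"travel":[0,0,0.09],"spin":0,"fingers":-0.2},{"travel":[-0.03,-0.02,0.15],"spin":0,"fingers":-0.2},{"travel":[-0.06,-0.045,0.2],"spin":0,"fingers":-0.2},{"travel":[-0.06,-0.065,0.21],"spin":0,"fingers":-0.2},{"travel":[-0.06,-0.065,0.21],"spin":0,"fingers":-0.2}]'
cat > look.py <<'E'
from h import *; import sys
im,d,W,s=wworld(); cv2.imwrite(f'pics/{sys.argv[1]}.png',im[:,:,::-1]); np.savez('pics/last.npz',im=im,d=d,W=W)
J=np.stack([(W[...,:2]-O)@AX,(W[...,:2]-O)@AY,W[...,2]],-1)*1e3
i=im.astype(int);r,g,b=i[...,0],i[...,1],i[...,2]
ok=(d>0)&(abs(J[...,0])<90)&(abs(J[...,1])<130)&(J[...,2]>18)&(J[...,2]<130)
for n,k in(('red',ok&(r>90)&(g<50)&(b<60)),('blue',ok&(b>80)&(r<70)),('dark',ok&(J[...,2]<75)&(J[...,0]<44)&(r<95)&(b<r)&(J[...,2]>30)),('fence',ok&(abs(J[...,2]-56)<4)&(abs(J[...,1]+50)<40)&(i.min(2)>80))):
    if k.sum()>20: print(n,k.sum(),*[np.percentile(J[k][:,a],[2,50,98]).round(1) for a in range(3)])
print(s['tcp_pos'])
E
python3 look.py w2
```

```text
t: 6.68
tcp_pos: [0.4739, 0.1746, 0.045]
orientation: [-180.0, 0.0, -162.2]
contact_force: [0.6, 1.2, 0.8]
width: 0.403
finger_force: 0.5
t: 7.42
tcp_pos: [0.4139, 0.1085, 0.256]
orientation: [-179.9, 0.1, -162.3]
contact_force: [0.3, -0.8, -0.5]
width: 0.396
finger_force: 0.0
red 353 [19.1 49.2 61.5] [35.2 42.4 49.4] [68.5 70.2 71.6]
dark 579 [15.6 19.2 43.8] [26.8 42.5 50.5] [32.2 69.  71.3]
fence 801 [44.6 52.9 68.5] [-88.4 -65.3 -39.7] [54.1 56.2 57.6]
[0.41388044 0.10848506 0.25603916]
```

```bash
python3 -c "
from h import *
go(22.5,43,100);go(22.5,43,50)
f=np.load('pics/last.npz');W=f['W'];J=np.stack([(W[...,:2]-O)@AX,(W[...,:2]-O)@AY,W[...,2]],-1)*1e3
k=(abs(J[...,0]-20)<50)&(abs(J[...,1]-93)<20)&(J[...,2]>25)&(J[...,2]<120)&(f['d']>0)
print(k.sum(),*[np.percentile(J[k][:,a],[2,50,98]).round(1) for a in range(3)],f['im'][k].mean(0))
k&=f['im'][...,2]>f['im'][...,0]*1.5
print(k.sum(),*[np.percentile(J[k][:,a],[2,50,98]).round(1) for a in range(3)])
"
```

```text
at [-54.7  48.8 254.9] travel [ 0.0753  0.018  -0.1549] spin 0.002 F [-0.2  0.2 -0.4]
at [-54.7  48.8 254.9] travel [ 0.0753  0.018  -0.2049] spin 0.002 F [-0.2  0.2 -0.4]
606 [16.1 45.2 68.1] [73.6 82.  98.8] [26.1 51.5 68.1] [54.34818482 53.43564356 54.08580858]
147 [15.9 16.8 21.6] [84.8 90.6 97.9] [26.8 41.3 55.3]
```

```bash
python3 -m inch '[{"travel":[0.035,0.009,-0.05],"spin":0,"fingers":-0.2},{"travel":[0.075,0.018,-0.1],"spin":0,"fingers":-0.2},{"travel":[0.075,0.018,-0.155],"spin":0,"fingers":-0.2},{"travel":[0.075,0.018,-0.18],"spin":0,"fingers":-0.2},{"travel":[0.075,0.018,-0.205],"spin":0,"fingers":-0.2},{"travel":[0.075,0.018,-0.205],"spin":0,"fingers":-1},{"travel":[0.075,0.018,-0.205],"spin":0,"fingers":-1},{"travel":[0.075,0.018,-0.205],"spin":0,"fingers":-1}]' 25
python3 -m inch '[{"travel":[0,0,0],"spin":0,"fingers":-1},{"travel":[-0.0012,-0.0004,0.0038],"spin":0,"fingers":-1},{"travel":[-0.0021,-0.0007,0.0076],"spin":0,"fingers":-1},{"travel":[-0.0026,-0.0008,0.0116],"spin":0,"fingers":-1},{"travel":[-0.0028,-0.0009,0.0156],"spin":0,"fingers":-1},{"travel":[-0.0025,-0.0008,0.0196],"spin":0,"fingers":-1},{"travel":[-0.0019,-0.0006,0.0235],"spin":0,"fingers":-1},{"travel":[-0.0009,-0.0003,0.0274],"spin":0,"fingers":-1}]'
python3 -c "
from h import *
go(22.5,43,50)"
```

```text
t: 8.48
tcp_pos: [0.4865, 0.1281, 0.049]
orientation: [179.9, -0.3, -162.2]
contact_force: [-4.7, 4.4, -11.6]
width: 0.187
finger_force: 30.0
t: 9.48
tcp_pos: [0.487, 0.1282, 0.0773]
orientation: [179.9, -0.1, -162.2]
contact_force: [-1.3, 5.8, -9.0]
width: 0.183
finger_force: 25.2
at [20.9 44.7 77.3] travel [ 0.0021 -0.0011 -0.0273] spin -0.0 F [-1.3  5.8 -9. ]
```

Continue from θ≈0.7 to 1.55.

```bash
python3 -m inch '[{"travel":[0.0013,0.0004,0.0037],"spin":0,"fingers":-1},{"travel":[0.003,0.001,0.0073],"spin":0,"fingers":-1},{"travel":[0.005,0.0016,0.0106],"spin":0,"fingers":-1},{"travel":[0.0074,0.0024,0.0138],"spin":0,"fingers":-1},{"travel":[0.01,0.0032,0.0167],"spin":0,"fingers":-1},{"travel":[0.013,0.0042,0.0192],"spin":0,"fingers":-1},{"travel":[0.016,0.0052,0.0215],"spin":0,"fingers":-1},{"travel":[0.0205,0.0066,0.0235],"spin":0,"fingers":-1}]'
python3 -m inch '[{"travel":[0.004,0.0013,0.001],"spin":0,"fingers":-1},{"travel":[0.004,0.0013,0.001],"spin":0,"fingers":-1},{"travel":[0.002,0.0007,0.0005],"spin":0,"fingers":-0.2},{"travel":[0.002,0.0007,0.0005],"spin":0,"fingers":-0.2},{"travel":[0.002,0.0007,0.0005],"spin":0,"fingers":-0.2}]'
python3 -m inch '[{"travel":[0,0,0.03],"spin":0,"fingers":-0.2},{"travel":[0,0,0.08],"spin":0,"fingers":-0.2},{"travel":[-0.04,-0.01,0.13],"spin":0,"fingers":-0.2},{"travel":[-0.08,-0.02,0.18],"spin":0,"fingers":-0.2},{"travel":[-0.08,-0.02,0.18],"spin":0,"fingers":-0.2}]'
python3 look.py w3
```

```text
t: 10.48
tcp_pos: [0.506, 0.1343, 0.1007]
orientation: [179.9, -0.2, -162.2]
contact_force: [-8.2, 2.4, -2.2]
width: 0.184
finger_force: 25.1
t: 11.1
tcp_pos: [0.5106, 0.1345, 0.1017]
orientation: [-180.0, 0.1, -162.2]
contact_force: [0.3, -0.0, -0.0]
width: 0.4
finger_force: 0.0
t: 11.72
tcp_pos: [0.4295, 0.1142, 0.2852]
orientation: [-179.9, 0.4, -162.2]
contact_force: [1.1, 0.1, -0.7]
width: 0.403
finger_force: 0.0
red 380 [13.6 26.9 56. ] [36.5 42.3 49. ] [101.7 104.2 108.6]
blue 339 [17.3 31.1 58.7] [ 85.1  91.9 100. ] [67.2 69.6 71.1]
fence 1042 [44.6 53.5 68.4] [-87.8 -56.6 -18.4] [53.8 56.2 58.3]
[0.42954474 0.11422481 0.28515102]
```

View pics/w3.png

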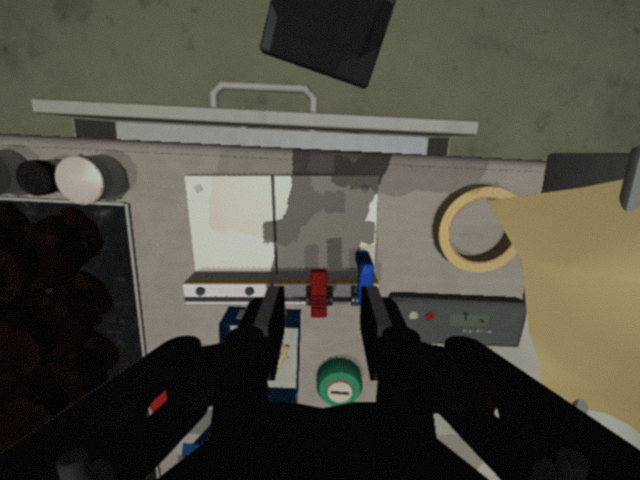

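```bash
python3 -m inch '[{"travel":[0.02,0.044,0.02],"spin":0,"fingers":1},{"travel":[0.04,0.088,0.02],"spin":0,"fingers":1},{"travel":[0.06,0.132,0.02],"spin":0,"fingers":1},{"travel":[0.08,0.17,0.02],"spin":0,"fingers":1},{"travel":[0.08,0.17,0.02],"spin":0,"fingers":1},{"travel":[0.08,0.17,0.02],"spin":0,"fingers":1}]'
python3 look.py w4
python3 - <<'E'
from h import *
f=np.load('pics/last.npz');W=f['W'];im=f['im'].astype(int);r,g,b=im[...,0],im[...,1],im[...,2]
z=W[...,2]
m=(f['d']>0)&(abs(W[...,0]-.58)<.08)&(abs(W[...,1]-.32)<.11)&(z>.05)&(z<.1)&(r<110)&(r>b)
P=(W[m&(z>.076)][:,:2]*1000).astype(np.float32)
print(m.sum(),len(P),np.median(z[m&(z>.07)]))
print('top',cv2.minAreaRect(P)); print('all',cv2.minAreaRect((W[m][:,:2]*1000).astype(np.float32)))
E
```

```text
t: 12.52
tcp_pos: [0.5103, 0.2844, 0.2996]
orientation: [-180.0, -0.1, -162.2]
contact_force: [0.6, -0.5, -1.1]
width: 1.002
finger_force: 0.0
red 761 [14.  33.9 56.9] [36.4 43.5 50.1] [101.3 105.  108.6]
blue 664 [18.3 39.5 61.4] [85.6 92.8 99.6] [67.7 69.6 71.1]
fence 1326 [45.4 55.5 69.5] [-87.8 -51.8 -13.2] [54.4 56.  57.8]
[0.51028598 0.28439112 0.29960742]
3904 3123 0.08130364699884673
top ((585.3788452148438, 317.75665283203125), (57.09534454345703, 102.80958557128906), 12.021321296691895)
all ((584.6565551757812, 321.14849853515625), (57.09534454345703, 109.74533081054688), 12.021321296691895)
```

View pics/w4.png

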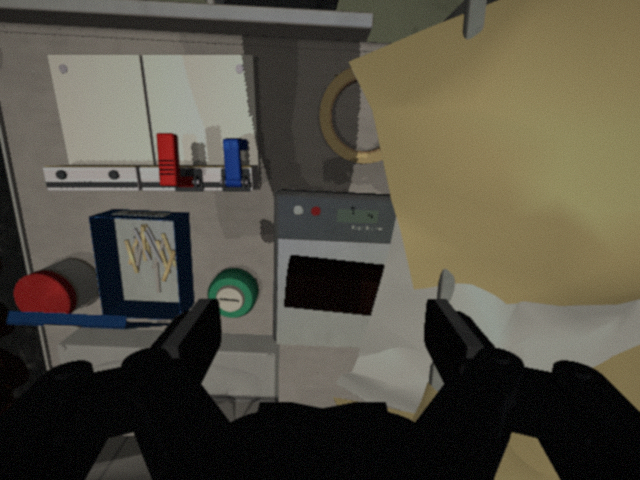

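```bash
python3 - <<'E'
from h import *
f=np.load('pics/last.npz');W=f['W'];im=f['im']
c=im[235:335,270:430].astype(float); c=np.clip(255*(c/200)**.5,0,255).astype(np.uint8)
cv2.imwrite('pics/w4c.png',cv2.resize(c[:,:,::-1],None,fx=5,fy=5,interpolation=cv2.INTER_NEAREST))
for u in range(280,400,8): print(u,*['%3d'%(W[v,u,2]*1e3) for v in range(240,330,5)])
for v in (270,285,300): print(W[v,290].round(3),W[v,375].round(3))
for u in(310,340,360): print(W[256,u].round(3),W[312,u].round(3))
E
```

```text
280  42  43  42  44  42  42  42  42  43  43  42  43  43  42  43  44  41  43
288  44  42  42  42  43  71  76  81  82  82  81  82  80  81  45  43  42  43
296  44  42  43  46  62  70  77  80  82  81  79  80  82  81  43  43  43  42
304  43  41  43  40  61  71  76  81  81  81  81  81  82  83  42  43  43  43
312  43  43  44  43  57  69  75  81  80  80  82  81  81  82  42  42  43  40
320  42  43  42  44  54  67  75  78  79  81  80  80  82  80  83  43  42  43
328  35  43  43  43  52  66  72  77  82  82  80  81  83  81  80  43  44  43
336  34  43  44  43  49  65  72  78  82  80  82  81  81  81  80  43  42  44
344  34  42  41  41  45  62  70  76  80  81  81  82  83  82  82  43  43  43
352  33  42  43  43  44  60  69  75  81  82  82  81  81  81  80  43  43  43
360  35  42  42  43  42  58  68  75  80  81  82  81  81  82  80  43  43  42
368  33  42  43  43  43  54  67  73  80  80  81  81  82  81  82  80  42 100
376  35  42  40  44  44  50  68  72  77  82  82  81  96  97  97  97  99 103
384  35  42  44  42  43  49  96  96  98  97  98  99 100 101 102 103 103 106
392  91  93  94  95  98  99 100 102 102 102 102 103 104 106 105 108 110 110
[0.58  0.268 0.078] [0.556 0.358 0.067]
[0.595 0.273 0.081] [0.567 0.359 0.083]
[0.612 0.278 0.082] [0.584 0.366 0.081]
[0.57  0.286 0.043] [0.639 0.307 0.044]
[0.559 0.32  0.042] [0.609 0.334 0.082]
[0.552 0.341 0.044] [0.603 0.355 0.081]
```

View pics/w4c.png

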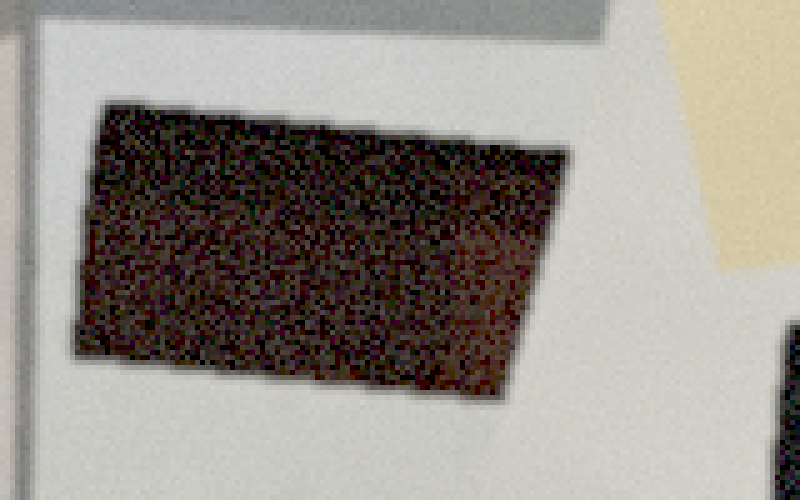

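```bash
python3 - <<'E'
from h import *
f=np.load('pics/last.npz');W=f['W'];im=f['im'].astype(int);z=W[...,2]
m=np.zeros(z.shape,bool); m[250:320,284:374]=1; m&=(f['d']>0)&(im.max(2)<110)
t=m&(z>.0775)&(z<.087)
t=cv2.erode(t.astype(np.uint8),np.ones((2,2)))>0
for dg in (11,12,13,14,15,16):
    a=np.radians(dg);bx=np.array([np.cos(a),np.sin(a)]);by=np.array([-bx[1],bx[0]])
    X=W[...,:2]@bx;Y=W[...,:2]@by
    hi=[];lo=[];ys=np.arange(Y[t].min()+.01,Y[t].min()+.08,.005)
    for y in ys:
        k=t&(abs(Y-y)<.003); hi.append(np.percentile(X[k],98)); 
        k=m&(abs(Y-y)<.003)&(z>.050)&(z<.066); lo.append(np.median(X[k]) if k.any() else np.nan)
    rt=[np.percentile(Y[t&(abs(X-x)<.003)],2) for x in np.arange(np.median(X[t])-.012,np.median(X[t])+.013,.004)]
    print(dg,'far slope',np.degrees(np.polyfit(ys,hi,1)[0]).round(2),'far',np.mean(hi).round(4),'front',np.nanmean(lo).round(4),'right',np.median(rt).round(4),'rtslope',np.degrees(np.polyfit(range(0,len(rt)*4,4),np.array(rt)*1e3,1)[0]).round(2))
E
```

```text
11 far slope -0.25 far 0.6616 front 0.6134 right 0.1521 rtslope -0.12
12 far slope 0.78 far 0.6649 front 0.6167 right 0.141 rtslope 0.59
13 far slope 1.7 far 0.668 front 0.6197 right 0.1296 rtslope -0.19
14 far slope 2.74 far 0.671 front 0.6227 right 0.1181 rtslope -2.6
15 far slope 3.69 far 0.6735 front 0.6252 right 0.1066 rtslope -3.75
16 far slope 4.83 far 0.6763 front 0.6278 right 0.095 rtslope -5.39
```

```bash
python3 -m inch '[{"travel":[0.01,0,0],"spin":0.18,"fingers":1},{"travel":[0.02,0.005,0],"spin":0.36,"fingers":1},{"travel":[0.03,0.01,0],"spin":0.54,"fingers":1},{"travel":[0.04,0.015,0],"spin":0.72,"fingers":1},{"travel":[0.05,0.02,0],"spin":0.9,"fingers":1},{"travel":[0.06,0.025,0],"spin":1.08,"fingers":1},{"travel":[0.07,0.028,-0.04],"spin":1.26,"fingers":1},{"travel":[0.078,0.028,-0.08],"spin":1.44,"fingers":1}]'
python3 -c "
from h import *
s=state();print(np.array([.5884,.3125,.061])-s['tcp_pos'],np.radians(-78.6-s['orientation'][2]),s['joints'])"
```

```text
t: 13.58
tcp_pos: [0.5886, 0.3115, 0.2208]
orientation: [-179.9, 0.0, -79.4]
contact_force: [0.2, -0.1, -0.4]
width: 1.002
finger_force: 0.0
[-0.00021651  0.00100477 -0.15977544] 0.014805432309022815 [ 2.06785843e+01  2.68392559e+01  1.52890013e+01  7.83602676e+01
 -5.78190275e-03 -7.98731236e+01]
```

```bash
python3 -m inch '[{"travel":[0,0.001,-0.04],"spin":0.015,"fingers":1},{"travel":[0,0.001,-0.08],"spin":0.015,"fingers":1},{"travel":[0,0.001,-0.11],"spin":0.015,"fingers":1},{"travel":[0,0.001,-0.135],"spin":0.015,"fingers":1},{"travel":[0,0.001,-0.15],"spin":0.015,"fingers":1},{"travel":[0,0.001,-0.159],"spin":0.015,"fingers":1},{"travel":[0,0.001,-0.159],"spin":0.015,"fingers":1}]'
```

```text
t: 14.45
tcp_pos: [0.5882, 0.3132, 0.0623]
orientation: [180.0, 0.0, -78.9]
contact_force: [0.3, 0.1, -0.1]
width: 0.999
finger_force: 0.0
```

```bash
python3 -m inch '[{"travel":[0,0,0],"spin":0,"fingers":0.3},{"travel":[0,0,0],"spin":0,"fingers":0},{"travel":[0,0,0],"spin":0,"fingers":-1},{"travel":[0,0,0],"spin":0,"fingers":-1},{"travel":[0,0,0],"spin":0,"fingers":-1},{"travel":[0,0,0],"spin":0,"fingers":-1}]' 60; python3 -m inch '[{"travel":[0,0,0.003],"spin":0,"fingers":-1},{"travel":[0,0,0.005],"spin":0,"fingers":-1},{"travel":[0,0,0.005],"spin":0,"fingers":-1}]'
```

```text
t: 15.2
tcp_pos: [0.5888, 0.3137, 0.0633]
orientation: [-179.9, 0.0, -78.9]
contact_force: [0.7, 0.2, 5.1]
width: 0.574
finger_force: 64.0
t: 15.58
tcp_pos: [0.5881, 0.3134, 0.067]
orientation: [180.0, -0.0, -78.9]
contact_force: [0.3, -0.2, -4.7]
width: 0.574
finger_force: 62.4
```

```bash
python3 -m inch '[{"travel":[-0.004,-0.012,0.001],"spin":0,"fingers":-1},{"travel":[-0.01,-0.03,0.002],"spin":0,"fingers":-1},{"travel":[-0.016,-0.048,0.003],"spin":0,"fingers":-1},{"travel":[-0.022,-0.066,0.006],"spin":0,"fingers":-1},{"travel":[-0.025,-0.074,0.02],"spin":0,"fingers":-1},{"travel":[-0.025,-0.074,0.06],"spin":0,"fingers":-1},{"travel":[-0.025,-0.074,0.1],"spin":0,"fingers":-1},{"travel":[-0.025,-0.074,0.13],"spin":0,"fingers":-1}]'
```

```text
t: 16.58
tcp_pos: [0.5635, 0.2393, 0.2004]
orientation: [-179.8, 0.0, -78.9]
contact_force: [0.4, -0.4, -4.0]
width: 0.574
finger_force: 64.1
```

```bash
python3 - <<'E'
from h import *
im,d=shot('scene','s2'); cv2.imwrite('pics/s2c.png',cv2.resize(im[130:330,150:400,::-1],None,fx=3,fy=3))
E
```

```text
(no output)
```

View pics/s2c.png

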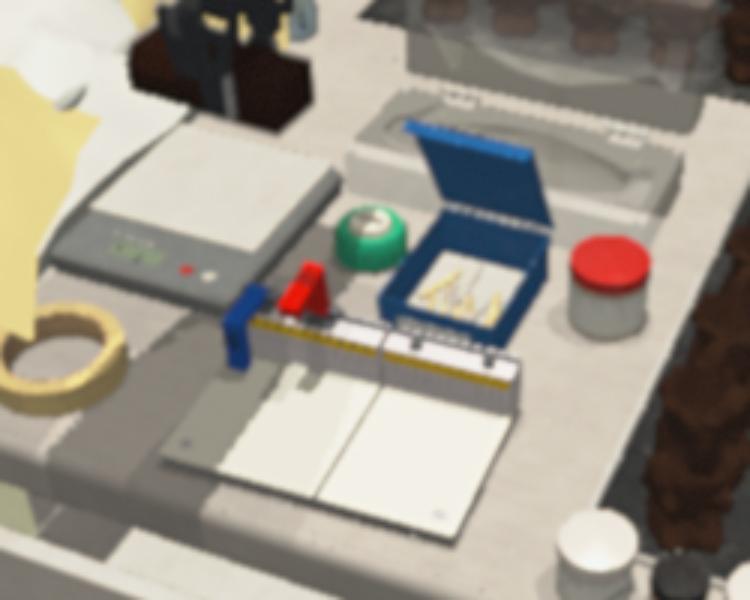

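```bash
python3 -c "
from h import *
go(-12,-11,70,-72.5);go(-12,-11,36,-72.5)"
```

```text
at [128.7 127.1 204.1] travel [-0.0918 -0.1745 -0.1341] spin 0.111 F [ 0.8 -0.2 -0.3]
at [128.7 127.1 204.1] travel [-0.0918 -0.1745 -0.1681] spin 0.111 F [ 0.8 -0.2 -0.3]
```

```bash
python3 -m inch '[{"travel":[-0.03,-0.045,0],"spin":0.05,"fingers":-1},{"travel":[-0.06,-0.09,0],"spin":0.11,"fingers":-1},{"travel":[-0.09,-0.135,0],"spin":0.11,"fingers":-1},{"travel":[-0.107,-0.18,0],"spin":0.11,"fingers":-1},{"travel":[-0.107,-0.18,-0.04],"spin":0.11,"fingers":-1},{"travel":[-0.107,-0.18,-0.08],"spin":0.11,"fingers":-1},{"travel":[-0.107,-0.18,-0.12],"spin":0.11,"fingers":-1},{"travel":[-0.107,-0.18,-0.12],"spin":0.11,"fingers":-1}]'
python3 -c "
from h import *
go(-12,-11,41,-72.5);go(-12,-11,36,-72.5)"
```

```text
t: 17.62
tcp_pos: [0.4543, 0.0594, 0.0755]
orientation: [179.7, 0.1, -72.6]
contact_force: [-0.7, 0.0, -2.9]
width: 0.572
finger_force: 64.8
at [-31.2 -10.8  75.5] travel [ 0.0184  0.0057 -0.0345] spin 0.001 F [-0.7  0.  -2.9]
at [-31.2 -10.8  75.5] travel [ 0.0184  0.0057 -0.0395] spin 0.001 F [-0.7  0.  -2.9]
```

```bash
python3 -m inch '[{"travel":[0,0,-0.02],"spin":0,"fingers":-1},{"travel":[0.009,0.003,-0.032],"spin":0,"fingers":-1},{"travel":[0.018,0.0057,-0.035],"spin":0,"fingers":-1},{"travel":[0.018,0.0057,-0.037],"spin":0,"fingers":-1},{"travel":[0.018,0.0057,-0.039],"spin":0,"fingers":-1},{"travel":[0.018,0.0057,-0.0405],"spin":0,"fingers":-1},{"travel":[0.018,0.0057,-0.0405],"spin":0,"fingers":-1}]'
```

```text
t: 18.5
tcp_pos: [0.474, 0.0651, 0.0367]
orientation: [180.0, 0.0, -72.6]
contact_force: [0.5, 0.0, -3.6]
width: 0.575
finger_force: 65.0
```

```bash
python3 -m inch '[{"travel":[0,0,-0.001],"spin":0,"fingers":-1},{"travel":[0,0,-0.0015],"spin":0,"fingers":-1},{"travel":[0,0,-0.002],"spin":0,"fingers":-1},{"travel":[0,0,-0.002],"spin":0,"fingers":-1}]'
```

```text
t: 19.0
tcp_pos: [0.4743, 0.0651, 0.0358]
orientation: [-179.9, -0.0, -72.6]
contact_force: [-4.7, 0.0, 13.7]
width: 0.576
finger_force: 67.8
```

```bash
python3 -m inch '[{"travel":[0,0,0.001],"spin":0,"fingers":0.2},{"travel":[0,0,0.001],"spin":0,"fingers":0.45},{"travel":[0,0,0.001],"spin":0,"fingers":0.45},{"travel":[0,0,0.04],"spin":0,"fingers":0.45},{"travel":[0,0,0.09],"spin":0,"fingers":0.45},{"travel":[0,0,0.14],"spin":0,"fingers":0.45},{"travel":[-0.03,-0.01,0.19],"spin":-0.18,"fingers":0},{"travel":[-0.06,-0.02,0.24],"spin":-0.36,"fingers":0}]'
python3 -m inch '[{"travel":[0,0,0],"spin":-0.18,"fingers":0},{"travel":[0,0,0],"spin":-0.36,"fingers":0},{"travel":[0,0,0],"spin":-0.54,"fingers":0},{"travel":[0,0,0],"spin":-0.72,"fingers":0},{"travel":[0,0,0],"spin":-0.9,"fingers":0},{"travel":[0,0,0],"spin":-1.08,"fingers":0},{"travel":[0,0,0],"spin":-1.2,"fingers":0},{"travel":[0,0,0],"spin":-1.2,"fingers":0}]'
python3 look.py w5
python3 - <<'E'
from h import *
f=np.load('pics/last.npz');W=f['W'];im=f['im'].astype(int)
J=np.stack([(W[...,:2]-O)@AX,(W[...,:2]-O)@AY,W[...,2]],-1)*1e3
m=(f['d']>0)&(abs(J[...,0])<60)&(abs(J[...,1])<110)&(J[...,2]>25)&(J[...,2]<60)&(im.max(2)<115)&(im[...,0]>=im[...,2]-3)&(J[...,0]<43)
print(m.sum())
P=J[m&(J[...,2]>50)][:,:2].astype(np.float32); print('top',cv2.minAreaRect(P))
print(cv2.minAreaRect(J[m][:,:2].astype(np.float32)), *[np.percentile(J[m][:,a],[1,99]).round(1) for a in range(3)])
E
```

```text
t: 20.0
tcp_pos: [0.4133, 0.045, 0.2761]
orientation: [180.0, 0.0, -93.5]
contact_force: [1.2, -0.1, 0.0]
width: 0.502
finger_force: 0.0
t: 21.0
tcp_pos: [0.4142, 0.0452, 0.2746]
orientation: [180.0, -0.0, -161.9]
contact_force: [-0.4, -0.3, -0.2]
width: 0.5
finger_force: 0.0
red 31 [46.4 52.1 56.6] [34.8 35.9 38.4] [104.7 106.7 108.7]
blue 370 [16.8 30.7 48.4] [85.1 92.8 99.8] [67.1 69.5 71. ]
dark 5511 [-35.2 -14.6  12.5] [-55.2   5.3  68.1] [34.6 53.8 55.5]
fence 889 [14.2 54.8 69.5] [-65.4 -40.8 -12.8] [53.5 56.2 58.2]
[0.41417807 0.04515561 0.27458962]
5899
top ((-7.382427215576172, 20.897106170654297), (158.59693908691406, 45.52958297729492), 88.76322937011719)
((-9.756352424621582, 21.18218231201172), (162.2451171875, 60.025360107421875), 84.1878433227539) [-35.4  13.3] [-56.5  69.6] [27.  55.7]
```

View pics/w5.png

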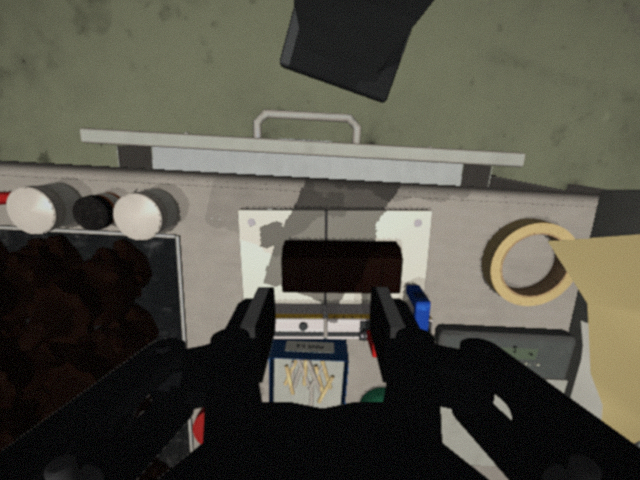

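```bash
python3 -c "
from h import *
go(-58,-10,37)"
```

```text
at [-73.8 -12.1 274.6] travel [ 0.0144  0.0069 -0.2376] spin -0.007 F [ 0.2 -0.3 -0.1]
```

```bash
python3 -m inch '[{"travel":[0.0,0.004,-0.06],"spin":-0.006,"fingers":0},{"travel":[0.0,0.002,-0.12],"spin":-0.006,"fingers":0},{"travel":[0.0,0.002,-0.17],"spin":-0.006,"fingers":0},{"travel":[0.004,0.003,-0.21],"spin":-0.006,"fingers":0},{"travel":[0.010,0.005,-0.237],"spin":-0.006,"fingers":0},{"travel":[0.014,0.007,-0.237],"spin":-0.006,"fingers":0}]'
python3 -m inch '[{"travel":[0.0057,0.0018,0],"spin":0,"fingers":0},{"travel":[0.0105,0.0034,0],"spin":0,"fingers":0},{"travel":[0.0152,0.0049,0],"spin":0,"fingers":0},{"travel":[0.02,0.0064,0],"spin":0,"fingers":0},{"travel":[0.0248,0.008,0],"spin":0,"fingers":0},{"travel":[0.0295,0.0095,0],"spin":0,"fingers":0},{"travel":[0.0324,0.0104,0],"spin":0,"fingers":0},{"travel":[0.0324,0.0104,0],"spin":0,"fingers":0}]'
python3 -c "
from h import *
go(-58,-10,37)"
```

```text
t: 21.8
tcp_pos: [0.4273, 0.0523, 0.0364]
orientation: [179.9, -0.2, -162.2]
contact_force: [-0.9, 0.2, -0.3]
width: 0.498
finger_force: 0.0
t: 22.8
tcp_pos: [0.4612, 0.0627, 0.0376]
orientation: [180.0, 0.0, -162.3]
contact_force: [0.4, -0.8, 0.3]
width: 0.498
finger_force: 0.2
at [-23.7  -9.8  37.6] travel [-0.0326 -0.0107 -0.0006] spin 0.001 F [ 0.4 -0.8  0.3]
```

```bash
python3 -m inch '[{"travel":[-0.02,-0.0065,0],"spin":0,"fingers":-1},{"travel":[-0.04,-0.013,0.03],"spin":0,"fingers":-1},{"travel":[-0.04,-0.013,0.08],"spin":0,"fingers":-1},{"travel":[-0.035,-0.035,0.13],"spin":0,"fingers":-1},{"travel":[-0.03,-0.06,0.18],"spin":0,"fingers":-1},{"travel":[-0.03,-0.06,0.18],"spin":0,"fingers":-1}]'
cat > bar.py <<'E'
from h import *; import sys
f=np.load('pics/last.npz');W=f['W'];im=f['im'].astype(int)
J=np.stack([(W[...,:2]-O)@AX,(W[...,:2]-O)@AY,W[...,2]],-1)*1e3
ok=(f['d']>0)&(im.max(2)<115)&(im[...,0]>=im[...,2]-3)
t=ok&(abs(J[...,2]-54)<4)&(J[...,0]<46)&(abs(J[...,1])<110)&(J[...,0]>-40)
print('ends by x',[(x,np.percentile(J[t&(abs(J[...,0]-x)<2)][:,1],[1,99]).round(1)) for x in range(-10,46,6) if (t&(abs(J[...,0]-x)<2)).sum()>20])
print('x by y',[(y,np.percentile(J[t&(abs(J[...,1]-y)<3)][:,0],[1,99]).round(1)) for y in range(-45,90,15) if (t&(abs(J[...,1]-y)<3)).sum()>20])
E
python3 look.py w6; python3 bar.py; python3 -c "
from h import *
go(12,-92,38)"
```

```text
t: 23.55
tcp_pos: [0.4331, 0.0011, 0.2212]
orientation: [-179.8, 0.4, -162.4]
contact_force: [-0.0, 0.5, 0.0]
width: -0.002
finger_force: 0.0
red 277 [11.7 18.1 27.6] [35.  43.2 48.8] [ 99.8 102.9 104.9]
blue 785 [16.8 38.9 60.6] [84.7 91.8 99.9] [67.  69.5 71. ]
dark 6504 [-12.7   4.1  35.6] [-46.4  16.5  68.6] [33.2 53.6 55.4]
[0.433057   0.00106236 0.22122497]
ends by x [(-4, array([-46.5,  69. ])), (2, array([-33.4,  69.1])), (8, array([-30.5,  69.4])), (14, array([-29.2,  71.2])), (20, array([-27.5,  69.8])), (26, array([-26.2,  69.8])), (32, array([-25.1,  70.3])), (38, array([-21. ,  69.4])), (44, array([-108.4,   89.6]))]
x by y [(-45, array([-7. , -1.9])), (-30, array([-6.6, 27.6])), (-15, array([-6.1, 45.5])), (0, array([-5.6, 44.8])), (15, array([-6. , 36.6])), (30, array([-6. , 36.7])), (45, array([-5.9, 45.3])), (60, array([-5.7, 35.5]))]
at [-70.2 -58.8 219.1] travel [ 0.0885 -0.0065 -0.1811] spin 0.003 F [-1.1  0.2 -0.6]
```

```bash
python3 -m inch '[{"travel":[0.04,-0.005,-0.03],"spin":0,"fingers":-1},{"travel":[0.088,-0.0065,-0.06],"spin":0,"fingers":-1},{"travel":[0.088,-0.0065,-0.11],"spin":0,"fingers":-1},{"travel":[0.088,-0.0065,-0.15],"spin":0,"fingers":-1},{"travel":[0.088,-0.0065,-0.181],"spin":0,"fingers":-1},{"travel":[0.088,-0.0065,-0.181],"spin":0,"fingers":-1}]'
python3 -m inch '[{"travel":[-0.0015,0.0048,0],"spin":0,"fingers":-1},{"travel":[-0.0031,0.0095,0],"spin":0,"fingers":-1},{"travel":[-0.0046,0.0143,0],"spin":0,"fingers":-1},{"travel":[-0.0061,0.019,0],"spin":0,"fingers":-1},{"travel":[-0.0076,0.0238,0],"spin":0,"fingers":-1},{"travel":[-0.0083,0.0257,0],"spin":0,"fingers":-1}]'
python3 -c "
from h import *
go(12,-60,38)"
```

```text
t: 24.35
tcp_pos: [0.5174, -0.0032, 0.0351]
orientation: [179.9, -0.1, -162.3]
contact_force: [-0.9, -0.4, 0.2]
width: -0.002
finger_force: 0.0
t: 25.1
tcp_pos: [0.5102, 0.022, 0.0367]
orientation: [-180.0, 0.0, -162.3]
contact_force: [-0.4, -1.5, -1.1]
width: -0.0
finger_force: 0.8
at [ 10.5 -63.6  36.7] travel [0.0003 0.0038 0.0013] spin 0.001 F [-0.4 -1.5 -1.1]
```

Continue in 1 mm steps.

```bash
python3 -m inch '[{"travel":[-0.0003,0.001,0],"spin":0,"fingers":-1},{"travel":[-0.0006,0.0019,0],"spin":0,"fingers":-1}]';python3 -m inch '[{"travel":[-0.0003,0.001,0],"spin":0,"fingers":-1},{"travel":[-0.0006,0.0019,0],"spin":0,"fingers":-1}]';python3 -m inch '[{"travel":[-0.0003,0.001,0],"spin":0,"fingers":-1},{"travel":[-0.0003,0.001,0],"spin":0,"fingers":-1}]'
```

```text
t: 25.35
tcp_pos: [0.5098, 0.0236, 0.0367]
orientation: [-180.0, 0.0, -162.3]
contact_force: [1.1, -3.3, -1.8]
width: 0.001
finger_force: 0.9
t: 25.6
tcp_pos: [0.5092, 0.0255, 0.0367]
orientation: [-180.0, 0.0, -162.3]
contact_force: [0.0, -0.7, -1.4]
width: 0.002
finger_force: 0.9
t: 25.85
tcp_pos: [0.5088, 0.0267, 0.0367]
orientation: [180.0, 0.0, -162.3]
contact_force: [-0.2, -1.4, -0.5]
width: -0.0
finger_force: 0.6
```

```bash
for i in 1 2 3 4; do python3 -m inch '[{"travel":[-0.0004,0.0012,0],"spin":0,"fingers":-1},{"travel":[-0.0004,0.0012,0],"spin":0,"fingers":-1}]' | egrep 'tcp|cont'; done; python3 look.py w7; python3 bar.py
```

```text
tcp_pos: [0.5084, 0.0279, 0.0367]
contact_force: [-0.1, -1.7, -1.1]
tcp_pos: [0.5083, 0.0283, 0.0368]
contact_force: [1.5, -5.5, -1.6]
tcp_pos: [0.5084, 0.0286, 0.0369]
contact_force: [2.7, -11.0, -1.8]
tcp_pos: [0.5085, 0.0289, 0.0371]
contact_force: [2.9, -15.8, -1.2]
dark 32616 [-12.6  -0.2  34.5] [-71.7  12.7  56.4] [32.7 53.7 72.2]
[0.50849604 0.02889098 0.0371061 ]
ends by x [(-4, array([-43.6,  51. ])), (2, array([-60.8,  51.2])), (8, array([-59.2,  52.9])), (14, array([-59.3,  54.7])), (20, array([-59.3,  56.4])), (26, array([-20.5,  57.9])), (32, array([-19.1,  59.3])), (38, array([-12.4,  60.6])), (44, array([42.3, 64.9]))]
x by y [(-45, array([-6.4,  5.9])), (-30, array([-6.5,  4.7])), (-15, array([-6.4, 35.3])), (0, array([-6.2, 19.7])), (15, array([-6.1, 27.8])), (30, array([-5.9, 35.6])), (45, array([-5.9, 44.9])), (60, array([21.6, 45.6]))]
```

```bash
python3 -m inch '[{"travel":[0.003,-0.01,0],"spin":0,"fingers":-1},{"travel":[0.004,-0.014,0.03],"spin":0,"fingers":-1},{"travel":[0.004,-0.014,0.08],"spin":0,"fingers":-1},{"travel":[-0.03,-0.0,0.09],"spin":0,"fingers":-1},{"travel":[-0.06,0.01,0.09],"spin":0,"fingers":-1},{"travel":[-0.07,0.02,0.09],"spin":0,"fingers":-1},{"travel":[-0.07,0.02,0.09],"spin":0,"fingers":-1}]'; python3 -c "
from h import *
go(-36,0,65)"
```

```text
t: 27.78
tcp_pos: [0.4372, 0.0519, 0.1269]
orientation: [180.0, 0.0, -162.2]
contact_force: [-0.6, -0.9, -0.0]
width: 0.001
finger_force: 0.0
at [-49.8 -12.7 126.9] travel [ 0.0093  0.0164 -0.0619] spin 0.0 F [-0.6 -0.9 -0. ]
```

```bash
python3 -m inch '[{"travel":[0.0,0.01,-0.03],"spin":0,"fingers":-1},{"travel":[0.009,0.0164,-0.055],"spin":0,"fingers":-1},{"travel":[0.009,0.0164,-0.062],"spin":0,"fingers":-1},{"travel":[0.009,0.0164,-0.062],"spin":0,"fingers":-1}]' 40; python3 -m inch '[{"travel":[0.0048,0.0015,0],"spin":0,"fingers":-1},{"travel":[0.0095,0.0031,0],"spin":0,"fingers":-1},{"travel":[0.0143,0.0046,0],"spin":0,"fingers":-1},{"travel":[0.0171,0.0055,0],"spin":0,"fingers":-1},{"travel":[0.019,0.0061,0],"spin":0,"fingers":-1},{"travel":[0.02,0.0064,0],"spin":0,"fingers":-1}]'; python3 -c "
from h import *
go(-12,0,65)"
```

```text
t: 28.28
tcp_pos: [0.4464, 0.0675, 0.0644]
orientation: [180.0, -0.1, -162.3]
contact_force: [-1.2, -0.3, -0.1]
width: 0.002
finger_force: 0.0
t: 29.02
tcp_pos: [0.4655, 0.074, 0.0646]
orientation: [-180.0, -0.1, -162.3]
contact_force: [-4.5, -2.4, 3.3]
width: -0.001
finger_force: 2.9
at [-16.2  -0.4  64.6] travel [0.0038 0.0016 0.0004] spin 0.002 F [-4.5 -2.4  3.3]
```

```bash
for i in 1 2 3 ; do python3 -m inch '[{"travel":[0.001,0.0003,0],"spin":0,"fingers":-1},{"travel":[0.0019,0.0006,0],"spin":0,"fingers":-1}]' | egrep 'tcp|cont'; done
```

```text
tcp_pos: [0.4678, 0.0743, 0.0646]
contact_force: [-3.5, -4.6, 3.0]
tcp_pos: [0.4697, 0.0747, 0.0646]
contact_force: [-3.2, -4.5, 1.0]
tcp_pos: [0.4703, 0.0749, 0.0645]
contact_force: [-11.2, -9.0, 10.0]
```

```bash
python3 -m inch '[{"travel":[0.0007,0.0002,-0.0003],"spin":0,"fingers":-1},{"travel":[0.0007,0.0002,-0.0003],"spin":0,"fingers":-1},{"travel":[0.0007,0.0002,-0.0003],"spin":0,"fingers":-1}]'; python3 look.py w8; python3 bar.py; python3 - <<'E'
from h import *
go(-12,0,65)
im,d=shot('top','t2'); im2,_=shot('scene','s3')
c=np.hstack([cv2.resize(im[255:375,235:375],(400,343)),cv2.resize(im2[190:310,190:330],(400,343))]); cv2.imwrite('pics/fin.png',c[:,:,::-1])
W=world('top',d);J=np.stack([(W[...,:2]-O)@AX,(W[...,:2]-O)@AY,W[...,2]],-1)*1e3
i=im.astype(int);m=(i.max(2)<110)&(i[...,0]>i[...,2])&(abs(J[...,2]-53)<5)&(abs(J[...,0])<60)&(abs(J[...,1])<100)
print(m.sum(),cv2.minAreaRect(J[m][:,:2].astype(np.float32)),[np.percentile(J[m][:,a],[2,98]).round(1) for a in (0,1)])
E
```

```text
t: 30.15
tcp_pos: [0.4703, 0.0749, 0.0644]
orientation: [-179.9, -0.3, -162.3]
contact_force: [-12.0, -10.6, 12.5]
width: -0.004
finger_force: 10.0
blue 555 [15.6 19.  25.4] [84.6 93.9 99.3] [67.8 69.3 70.8]
dark 11005 [-22.6  -3.5  34. ] [-42.9  48.   81.2] [31.6 49.9 68.8]
[0.47033083 0.07489386 0.06438606]
ends by x [(-4, array([21.2, 81.7])), (2, array([-40.4,  81.7])), (8, array([51.8, 82.1])), (14, array([62. , 83.9])), (20, array([72.2, 83. ])), (26, array([-5.7, 82.5])), (32, array([-5.7, 54.2])), (38, array([-6.2, 57.2]))]
x by y [(-30, array([-0.2,  4.2])), (-15, array([-19. , -18.1])), (0, array([-22.9,  38.1])), (15, array([-2.5,  1. ])), (30, array([-3. ,  0.8])), (45, array([-3.8, 33.2])), (60, array([-4.7, 12.7])), (75, array([-5.2, 20.7]))]
at [-11.3  -1.   64.4] travel [-0.001   0.0007  0.0006] spin 0.002 F [-12.3  -9.4  12.2]
9 ((49.60306167602539, -87.60379791259766), (13.28527545928955, 10.124153137207031), 88.66506958007812) [array([44.4, 54.6]), array([-93.6, -81.3])]
```

View pics/fin.png

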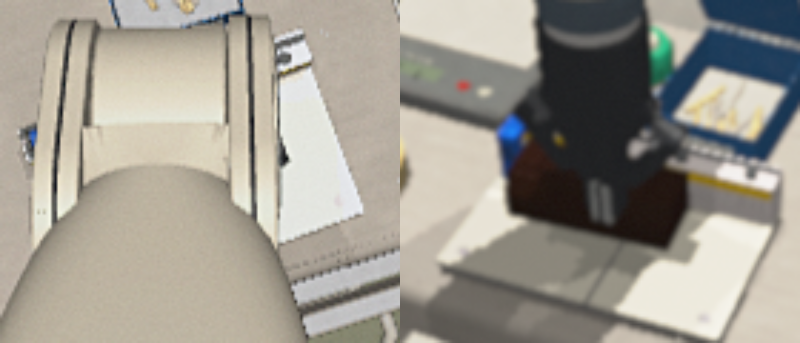

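```bash
python3 -c "
from h import *
print((AX*-.014).round(4),(AX*-.014+AY*.048).round(4),(AX*-.007+AY*.048).round(4))"
python3 -m inch '[{"travel":[-0.0066,-0.0022,0],"spin":0,"fingers":-1},{"travel":[-0.0133,-0.0043,0.001],"spin":0,"fingers":-1},{"travel":[-0.0205,0.0185,0.001],"spin":0,"fingers":-1},{"travel":[-0.028,0.0415,0.001],"spin":0,"fingers":-1},{"travel":[-0.028,0.0415,0.001],"spin":0,"fingers":-1}]'
python3 look.py w9; python3 bar.py; python3 -c "
from h import *
go(-14,48,65)"
```

```text
[-0.0133 -0.0043] [-0.028   0.0414] [-0.0213  0.0436]
t: 30.92
tcp_pos: [0.4441, 0.1187, 0.0655]
orientation: [180.0, 0.0, -162.2]
contact_force: [0.7, 0.5, -0.1]
width: -0.0
finger_force: 0.0
dark 7171 [-34.2  -4.6  43.7] [-95.7 -12.5  79.4] [31.2 46.1 71.2]
[0.44412922 0.11865291 0.06545104]
ends by x [(2, array([-45. , -14.9])), (8, array([-45. , -26.7])), (14, array([-45.5,  49. ])), (20, array([-9.7, 49.3])), (26, array([-13.7,  49.8])), (44, array([-109. ,  -91.8]))]
x by y [(-45, array([ 1.1, 15.9])), (-30, array([-0.4,  9.1])), (-15, array([-0.9, 29.5])), (0, array([14.3, 21.1])), (45, array([-34.4,  28.2])), (60, array([-30.6, -29.8]))]
at [-22.7  48.   65.5] travel [ 0.0082  0.0027 -0.0005] spin -0.0 F [ 0.5 -0.8  0. ]
```

```bash
python3 -m inch '[{"travel":[0.004,0.0013,-0.0005],"spin":0,"fingers":-1},{"travel":[0.0065,0.0021,-0.0005],"spin":0,"fingers":-1}]' | egrep 'tcp|cont'; for i in 1 2 3 4; do python3 -m inch '[{"travel":[0.001,0.0003,0],"spin":0,"fingers":-1},{"travel":[0.0014,0.0005,0],"spin":0,"fingers":-1}]' | egrep 'tcp|cont'; done
```

```text
tcp_pos: [0.4518, 0.1193, 0.0649]
contact_force: [-0.2, 0.4, 0.4]
tcp_pos: [0.4525, 0.1199, 0.0648]
contact_force: [-0.5, -0.4, -0.2]
tcp_pos: [0.4536, 0.1207, 0.0648]
contact_force: [-2.6, -1.3, -0.5]
tcp_pos: [0.4553, 0.1214, 0.0648]
contact_force: [-2.0, -0.3, -0.4]
tcp_pos: [0.4567, 0.1219, 0.0649]
contact_force: [-2.7, 0.8, 0.2]
```

```bash
for i in 1 2 3; do python3 -m inch '[{"travel":[0.001,0.0003,0],"spin":0,"fingers":-1},{"travel":[0.001,0.0003,0],"spin":0,"fingers":-1}]' | egrep 'tcp|cont'; done; python3 look.py w10; python3 bar.py; python3 -c "
from h import *
go(-14,48,65)"
```

```text
tcp_pos: [0.4573, 0.122, 0.0648]
contact_force: [-4.5, -0.9, 2.3]
tcp_pos: [0.4574, 0.1221, 0.0647]
contact_force: [-8.7, -1.8, 5.4]
tcp_pos: [0.4575, 0.1222, 0.0646]
contact_force: [-13.0, -3.5, 8.4]
blue 289 [-16.1  21.9  27.9] [78.  93.7 99.4] [ 68.2  69.5 114.2]
dark 11417 [-20.3   0.5  43.8] [-84.3 -10.   79.7] [31.7 49.7 68.7]
fence 302 [ 9.4 45.8 50.1] [-89.5 -83.5 -45.3] [53.  55.8 56.9]
[0.45747444 0.12219916 0.06461939]
ends by x [(2, array([-43.8,  80.7])), (8, array([-44.4,  -3.6])), (14, array([-44.7, -15.4])), (20, array([-45.3, -25.7])), (26, array([-45.3,  48. ])), (32, array([-9.8, 48.5])), (38, array([-13.8,  49. ])), (44, array([-108.9,  -68.8]))]
x by y [(-45, array([ 1.5, 28.3])), (-30, array([ 1.1, 21.7])), (-15, array([ 0.8, 41.9])), (0, array([ 0.7, 33.4])), (15, array([0.7, 5.9])), (45, array([-20.7,  40.9])), (75, array([0.3, 6.6]))]
at [-9.1 48.  64.7] travel [-0.0047 -0.0015  0.0003] spin 0.002 F [-12.5  -2.6   8.5]
```

```bash
python3 -m inch '[{"travel":[0.001,0.0003,-0.0005],"spin":0,"fingers":-1},{"travel":[0.001,0.0003,-0.0005],"spin":0,"fingers":-1},{"travel":[0.001,0.0003,-0.0005],"spin":0,"fingers":-1},{"travel":[0.001,0.0003,-0.0005],"spin":0,"fingers":-1},{"travel":[0.001,0.0003,-0.0005],"spin":0,"fingers":-1}]'; python3 look.py w11; python3 bar.py; python3 - <<'E'
from h import *
im2,_=shot('scene','s4'); cv2.imwrite('pics/fin2.png',cv2.resize(im2[190:310,190:330,::-1],(700,600)))
E
```

```text
t: 33.65
tcp_pos: [0.4576, 0.1222, 0.0645]
orientation: [-180.0, -0.3, -162.3]
contact_force: [-17.5, -5.2, 17.6]
width: 0.001
finger_force: 12.6
blue 308 [-16.1  21.8  27.7] [77.8 93.3 99.3] [ 68.6  69.6 114.7]
dark 11435 [-20.2   0.5  43.7] [-84.4 -10.2  79.9] [31.7 49.6 68.6]
fence 292 [10.  45.9 50.2] [-89.6 -83.7 -45.5] [53.  55.8 57. ]
[0.4576011  0.12222969 0.06446841]
ends by x [(2, array([-43.7,  80.9])), (8, array([-44.3,  18.2])), (14, array([-44.6, -15.7])), (20, array([-45.4, -26.2])), (26, array([-45.4,  48. ])), (32, array([-9.7, 48.5])), (38, array([-13.7,  49. ])), (44, array([-108.4,  -68.6]))]
x by y [(-45, array([ 1.3, 28.5])), (-30, array([ 1. , 21.8])), (-15, array([ 1. , 42.1])), (0, array([ 0.2, 33.6])), (15, array([0.6, 6.2])), (45, array([-20.6,  40.8])), (75, array([0.8, 6.3]))]
```

View pics/fin2.png

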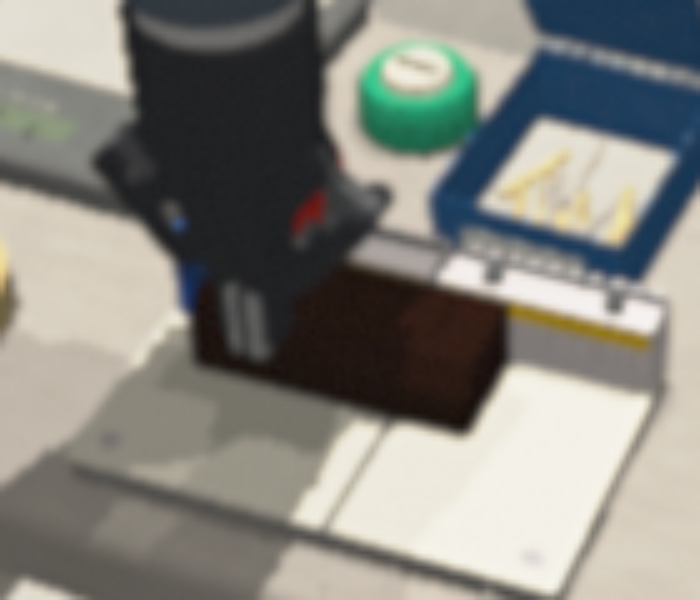

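```bash
python3 -c "
from workcell import workorder
print(workorder.job_done())"
```

```text
the job is handed in; nothing more can be done
None
```

I handed the job in after about 34 s of robot time, but the hand-in call gave no verdict. The red stop is up and the blue stop is down. The bar lies flat and flush to the fence with its bevel towards the robot, its left end up against the blue stop within camera error. The closed fingers still press on the bevel with about 18 N forward and 18 N down.

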